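# Snap the ink tub's lid shut all round

### The job

Close the white ink tub properly: press down around the rim of its yellow lid with the fingertips, section by section, until every section that still stands up has clicked fully shut (one may be shut already). Do not lift, tip or shift the tub, leave everything else on the table where it is, and finish with the hand clear.

Things in the scene. Friction and masses are not known exactly. Their poses are not given: they have to be found in the camera images.
- tub: White ink tub with a yellow snap-fit lid, loose on the table, 140 mm across, about 1.7 kg. Origin: centre of its underside, z up. The lid's rim is four separate quarter sections a, b, c, d, centred on the tub's +x, +y, -x, -y sides, radius 53 to 70 mm. The tops are 108 mm above the origin standing up, 100 mm shut. It does not tip when a section is pressed at its mark.
- panel (a point): Centre of the top of the lid's recessed middle panel: fixed to the tub, 96 mm above its origin, radius 52 mm; pressing it does nothing. The stop under a shut rim section is hard, so press slowly (about 20 mm/s) and stop within 3 mm below the shut height.
- rim_a (a joint): How far rim section a (tub's +x side) is pressed down: 0 standing up (a red band of the tub's neck shows below it), 0.008 m shut, its stop. A push of 7 to 10 N straight down takes it over its click; past half-way it snaps shut by itself and stays, short of that it springs back up. Stands up at the start.
- press_a (a point): Small black press mark: centre of the top face of rim section a (17 mm wide), 61.5 mm from the tub's axis; it moves with the section. Press it straight down from above.
- rim_b (a joint): How far rim section b (tub's +y side) is pressed down: 0 standing up (a red band of the tub's neck shows below it), 0.008 m shut, its stop. A push of 7 to 10 N straight down takes it over its click; past half-way it snaps shut by itself and stays, short of that it springs back up. Stands up at the start.
- press_b (a point): Small black press mark: centre of the top face of rim section b (17 mm wide), 61.5 mm from the tub's axis; it moves with the section. Press it straight down from above.
- rim_c (a joint): How far rim section c (tub's -x side) is pressed down: 0 standing up (a red band of the tub's neck shows below it), 0.008 m shut, its stop. A push of 7 to 10 N straight down takes it over its click; past half-way it snaps shut by itself and stays, short of that it springs back up. Stands up at the start.
- press_c (a point): Small black press mark: centre of the top face of rim section c (17 mm wide), 61.5 mm from the tub's axis; it moves with the section. Press it straight down from above.
- rim_d (a joint): How far rim section d (tub's -y side) is pressed down: 0 standing up (a red band of the tub's neck shows below it), 0.008 m shut, its stop. A push of 7 to 10 N straight down takes it over its click; past half-way it snaps shut by itself and stays, short of that it springs back up. May be shut already at the start.
- press_d (a point): Small black press mark: centre of the top face of rim section d (17 mm wide), 61.5 mm from the tub's axis; it moves with the section. Press it straight down from above.
- black_tub: Black tub with a blue lid that is already shut, 140 mm across, 100 mm tall; bystander. Origin: centre of its underside.
- ink_jar: Small ink jar, 50 mm across, 55 mm tall; bystander. Origin: centre of its underside.
- coral_tape: Coral roll of tape lying flat, 110 mm across, 48 mm tall; bystander. Origin: centre of its underside.
- green_tape: Light green roll of tape lying flat on the green cutting mat, 96 mm across, 24 mm tall; bystander. Origin: centre of its underside.
- putty_knife: Putty knife lying flat, 240 mm long along its x; bystander. Origin: centre of its underside, in the middle of the tool's length.
- screwdriver: Yellow screwdriver lying flat, 200 mm long along its x; bystander. Origin: centre of its underside, in the middle of the tool's length.
- torch: Black torch standing on its head, 46 mm across, 131 mm tall; bystander. Origin: centre of its underside.
Things that resemble listed ones, but are neither listed nor needed, are in the scene too. Leave any orange or turquoise look-alike of the tub alone.

How it is judged:
By the outcome, as a careful person would: the job done as asked, in the order asked, and still so for the second after the job is handed in, with the robot touching nothing.
It also fails if it takes over 45 s, if anything falls off the work surface, if the arm or the gripper's body presses on something with over 40 N, if the wrist force passes 120 N, or if a joint passes its speed limit or range.

### The arm

A 6-joint arm with a two-finger parallel gripper is mounted at the origin on the work surface. World frame = base frame: x ahead of the robot, y to its left, z up, the work surface at z = 0. Lengths are in m, angles in rad, forces in N, time in s.
With the tool pointing down it reaches from about 0.375 to 0.825 m from the base axis. Payload 5.5 kg.
Tool frame: the origin (TCP) lies at the very end of the fingers, on their centre line; the grasp point (between the pads) lies 19 mm behind it (grasp_offset is the distance from the TCP to the grasp point, in m); z points along the fingers, y is the line along which they close (so a half turn about z gives the same grasp; the last joint's range is limited). The gripper opens to 85 mm and grips with 20 to 120 N. Pads are 22 mm wide; open, the fingers measure 114 mm over their backs; the gripper's body (76 mm by 85 mm) begins 54 mm behind the grasp point. The pads swing forward as they close: fully open they stand 13 mm farther back than shut.
Start: joints at [-1.167, 0.314, -0.047, 1.21, 0, 1.571], TCP at [0.236, -0.552, 0.231] pointing down, gripper open.
Joint ranges: [-2.67, 2.67], [-0.69, 1.73], [-1.03, 1.25], [-2.08, 2.16], [-1.42, 1.45], [-3.14, 3.14]. Speed limits (rad/s): [2.39, 2.39, 3.01, 3.14, 3.14, 3.14].

### API

Orientations are given as a 3x3 rotation matrix whose columns are the frame's x, y, z axes.
In Python, from workcell import movep, move_l, move_j, command_gripper, sleep, ik, snapshot, PlanningError, job_done, current_clock, current_q, current_joint_velocities, current_tau, current_ee_pos, current_eef_rot, current_wrist_force, current_wrist_torque, current_opening, current_gripper_force, grasp_offset gives the robot as it stands. Calls block until the motion is done:
- movep(position, orientation): joint-space move of the TCP to a pose.
- move_l(position, rot=None, speed=0.15, until_force=None): straight line of the TCP; rot=None keeps the orientation; speed is the mean speed in m/s. With until_force (N) it stops when the force on the tool has changed by that much, and returns True; else False.
- move_j(angles): joint-space move.
- command_gripper(opening, grasp_force=None): finger opening in m; grasp_force is the grip in N (None keeps the last); returns when the fingers have stopped.
- sleep(seconds).
- ik(position, orientation): joint angles nearest the present ones, or None.
- snapshot(name): name is "side" or "top" or "wrist"; returns a dict with "color" (384x512x3 uint8, red, green, blue), "z_map" (384x512 float32, m along the optical axis (not along the pixel's ray), 0 where there is no reading), "K" (3x3 intrinsics, pixels), "view" (4x4, takes a point from world to camera coordinates); the wrist camera has in their place "tool_from_camera" (4x4, takes a point from camera to tool coordinates, whose origin is the TCP and whose axes are the flange's). Camera axes: x right, y down, z forward; pixel columns grow to the right and rows downward; lengths in m; the calibration is good to about 2 mm. A picture is of the moment at which its call begins: read the wrist's pose just before it.
A pose or a line that the arm cannot do raises PlanningError and nothing moves.
- job_done(): hands the job in; it is judged then, once.
Readings, each from a call of its own:
- current_clock(): time.
- current_q(): joint angles.
- current_joint_velocities(): joint speeds.
- current_tau(): joint torques, N m.
- current_ee_pos(): TCP position.
- current_eef_rot(): TCP orientation.
- current_wrist_force(): force on the tool from outside, world axes, zero at the start.
- current_wrist_torque(): the same for the moment, N m.
- current_opening(): finger opening in m.
- current_gripper_force(): force on a finger pad.
Only numpy, scipy, OpenCV 4.12 (cv2) and the standard library are available. Lean on these libraries where they do the work, as an engineer would, in place of code of your own. Each camera call takes 0.05 s, during which the arm holds its last target. There are 200 camera calls.

## Working session

There is one attempt and no reset: what is moved stays moved. The work goes in short steps, each a Python script; the robot and the scene stay as the last script left them, time stands still between calls to the robot, and variables do not carry over. Pictures are saved under pics/ and viewed, at most 10 in all, crops included, and the job is handed in when it is done.

```bash
mkdir -p pics; python3 - <<'E'
from workcell import *
import cv2,numpy as np,pickle
d={}
for n in("top","side"):
    s=snapshot(n);d[n]=s
    cv2.imwrite(f"pics/{n}0.png",s["color"][:,:,::-1])
pickle.dump(d,open("s0.pkl","wb"))
print(current_clock(),d["top"]["K"],d["top"]["view"])
E
```

```text
0.1 [[378.12221246   0.         252.97223969]
 [  0.         378.12221246 187.44928757]
 [  0.           0.           1.        ]] [[-0.02627219 -0.99959389 -0.01103711  0.09315924]
 [-0.98493483  0.0277715  -0.17068135  0.54301038]
 [ 0.17091855  0.00638667 -0.98526446  1.2140064 ]
 [ 0.          0.          0.          1.        ]]
```

View pics/top0.png

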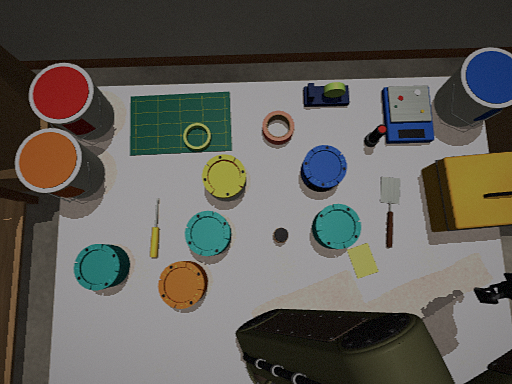

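View pics/side0.png

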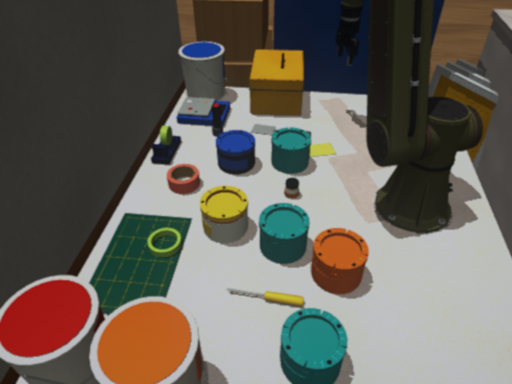

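The top view shows the yellow lid at about (224,177), and the side view shows it at (224,205). I'll get its centre next, then look with the wrist camera from above.

```bash
cat > h.py <<'E'
from workcell import *
import cv2,numpy as np,pickle
def ray_plane(uv,K,Twc,z):
    uv=np.atleast_2d(uv).astype(float)
    d=np.c_[uv,np.ones(len(uv))]@np.linalg.inv(K).T@Twc[:3,:3].T
    o=Twc[:3,3]
    return o+d*((z-o[2])/d[:,2])[:,None]
def ymask(c):
    h=cv2.cvtColor(c,cv2.COLOR_RGB2HSV)
    return cv2.inRange(h,(22,110,60),(34,255,255))
def down(psi): # tool y axis at angle psi
    y=np.array([np.cos(psi),np.sin(psi),0]);z=np.array([0,0,-1.])
    return np.c_[np.cross(y,z),y,z]
E
python3 - <<'E'
from h import *
s=pickle.load(open("s0.pkl","rb"))["top"]
m=ymask(s["color"]);m[:, :190]=0;m[:,260:]=0;m[:140]=0;m[220:]=0
c=max(cv2.findContours(m,0,2)[0],key=cv2.contourArea)
e=cv2.fitEllipse(c);print(e)
p=ray_plane(e[0],s["K"],np.linalg.inv(s["view"]),.105)[0];print(p)
print(current_eef_rot())
w=snapshot("wrist");T=w["tool_from_camera"];print(T,w["K"])
# aim camera centre: put camera over the tub
for psi in (np.arctan2(p[1],p[0])+np.pi/2,np.arctan2(p[1],p[0])-np.pi/2):
    R=down(psi)
    for h in(.26,.22,.3):
        t=np.array([p[0],p[1],.1+h]); 
        # point on optical axis at lid height
        a=R@T[:3,2]; o=R@T[:3,3]; k=(.105-(t[2]+o[2]))/a[2]
        t[:2]=p[:2]-(o+a*k)[:2]
        q=ik(t,R);print(psi,h,t,q)
E
```

```text
((223.6595458984375, 175.74545288085938), (42.0090217590332, 42.48482894897461), 49.556758880615234)
[0.57596292 0.17074592 0.105     ]
[[ 9.19577779e-01  3.92907544e-01 -6.08509350e-04]
 [ 3.92908015e-01 -9.19576691e-01  1.41461095e-03]
 [-3.75970228e-06 -1.53993299e-03 -9.99998814e-01]]
[[ 3.99300718e-04 -9.55673356e-01 -2.94428732e-01  7.41393701e-02]
 [ 9.99999914e-01  4.14352295e-04  1.12598893e-05 -1.74717275e-04]
 [ 1.11236445e-04 -2.94428711e-01  9.55673439e-01 -1.41510754e-01]
 [ 0.00000000e+00  0.00000000e+00  0.00000000e+00  1.00000000e+00]] [[323.20090395   0.         254.44881864]
 [  0.         323.20090395 194.98871368]
 [  0.           0.           1.        ]]
1.8589958007357843 0.26 [0.52987538 0.15726049 0.36      ] [2.88507126e-01 2.05693773e-01 1.01815536e-01 1.46691809e+00
 0.00000000e+00 3.07652519e-04]
1.8589958007357843 0.22 [0.5416904  0.16076358 0.32      ] [2.88501251e-01 2.28054478e-01 4.02919070e-02 1.38303376e+00
 0.00000000e+00 3.01776788e-04]
1.8589958007357843 0.3 [0.51806036 0.1537574  0.4       ] [2.88513270e-01 1.89889218e-01 1.72383283e-01 1.55329039e+00
 0.00000000e+00 3.13796236e-04]
-1.2825968528540088 0.26 [0.62205047 0.18423135 0.36      ] [0.28793736 0.40558723 0.37211472 1.53732382 0.         3.14133054]
-1.2825968528540088 0.22 [0.61023545 0.18072826 0.32      ] [0.28793155 0.37181883 0.23355341 1.43253091 0.         3.14132473]
-1.2825968528540088 0.3 [0.63386548 0.18773444 0.4       ] [0.28794296 0.45240905 0.53330783 1.6516951  0.         3.14133614]
```

```bash
python3 - <<'E'
from h import *
p=np.array([.576,.171]);R=down(np.arctan2(p[1],p[0])+np.pi/2)
T=snapshot("wrist")["tool_from_camera"]
t=np.array([0,0,.25]);a=R@T[:3,2];o=R@T[:3,3];t[:2]=p-(o+a*((.105-t[2]-o[2])/a[2]))[:2]
movep(t,R);command_gripper(0.0)
P=current_ee_pos();Q=current_eef_rot();w=snapshot("wrist")
pickle.dump((P,Q,w),open("w1.pkl","wb"))
cv2.imwrite("pics/w1.png",w["color"][:,:,::-1]);print(current_clock(),P,current_wrist_force())
E
```

```text
3.8 [0.5623883 0.1671747 0.2499916] [-0.87011089 -0.21584703  0.38428133]
```

View pics/w1.png

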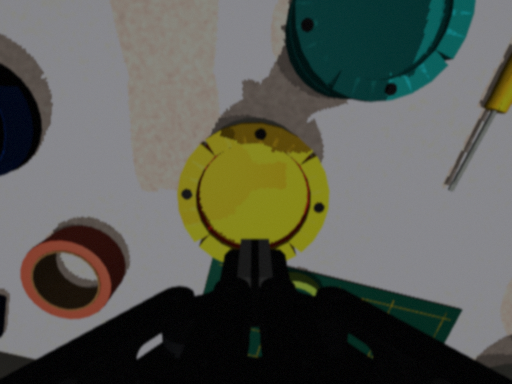

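Three marks are visible, at about (261,133), (187,194) and (319,208). The fourth is hidden behind the fingers, near (253,258). I'll locate the marks with the depth map and infer the fourth by symmetry.

```bash
python3 - <<'E'
from h import *
P,Q,w=pickle.load(open("w1.pkl","rb"))
A=np.eye(4);A[:3,:3]=Q;A[:3,3]=P;T=A@w["tool_from_camera"];K=w["K"];Z=w["z_map"]
print(np.round(Z[100:270:1,255][::10],3))
v,u=np.mgrid[:384,:512]
W=(np.stack([(u-K[0,2])/K[0,0]*Z,(v-K[1,2])/K[1,1]*Z,Z],-1)@T[:3,:3].T+T[:3,3])
g=w["color"].max(2)
M=[]
for x,y in((261,133),(187,194),(319,208)):
    s=(slice(y-7,y+8),slice(x-7,x+8))
    m=g[s]<50; uv=np.array([u[s][m].mean(),v[s][m].mean()])
    ring=~m&(g[s]>80); z=W[s][...,2][ring]
    p=ray_plane(uv,K,T,np.median(z))[0];M.append(p)
    print(uv,m.sum(),np.round(np.percentile(z,[10,50,90]),4),p)
M=np.array(M); c=(M[1]+M[2])/2
print("c",c,[np.linalg.norm((m-c)[:2]) for m in M],[np.degrees(np.arctan2(*(m-c)[1::-1])) for m in M])
print("panel",np.median(W[180:215,230:280,2]), "table",np.median(W[150:180,120:160,2]))
E
```

```text
[0.376 0.38  0.329 0.281 0.284 0.297 0.3   0.304 0.307 0.309 0.311 0.315
 0.318 0.322 0.149 0.14  0.13 ]
[260.15789474 133.72631579] 95 [0.1058 0.1066 0.1076] [0.51847735 0.15943414 0.10660742]
[186.29508197 193.80327869] 61 [0.1058 0.1067 0.1076] [0.59015949 0.11010782 0.10670403]
[318.55357143 207.30357143] 56 [0.1058 0.1066 0.1076] [0.56788791 0.23132493 0.10656365]
c [0.5790237  0.17071637 0.10663384] [np.float64(0.0615885480878899), np.float64(0.06162306900898766), np.float64(0.061623069008987674)] [np.float64(-169.4445402246024), np.float64(-79.5889937137258), np.float64(100.41100628627422)]
panel 0.09467891933870273 table -0.0013766093099318866
```

```bash
cat >> h.py <<'E'
def press(m):
    x,y=m[:2]
    move_l([x,y,.13],speed=.15); move_l([x,y,.113],speed=.08)
    hit=move_l([x,y,.0985],speed=.02,until_force=18)
    print(m,hit,current_ee_pos()[2],current_wrist_force()[2])
    move_l([x,y,.13],speed=.1)
E
python3 - <<'E'
from h import *
for m in((.5679,.2313),(.5185,.1594),(.5902,.1101)):
    press(m);print(current_clock())
# look from farther out: camera on the robot-far side offset so that far section is seen
R=current_eef_rot(); P=current_ee_pos()
move_l([P[0],P[1],.2],speed=.2)
u=np.array([.983,.182]); t=np.array([.579,.1707])+.045*u
movep([t[0],t[1],.25],down(np.arctan2(t[1],t[0])+np.pi/2))
P=current_ee_pos();Q=current_eef_rot();w=snapshot("wrist")
pickle.dump((P,Q,w),open("w2.pkl","wb"));cv2.imwrite("pics/w2.png",w["color"][:,:,::-1]);print(current_clock(),P)
E
```

```text
(0.5679, 0.2313) True 0.10007195843638383 5.396814352443212
6.35
(0.5185, 0.1594) True 0.10007768036068196 5.269720080544119
8.5667
(0.5902, 0.1101) True 0.10005853884249306 4.626849983717447
10.7833
11.7833 [0.62276968 0.17945955 0.24827873]
```

View pics/w2.png

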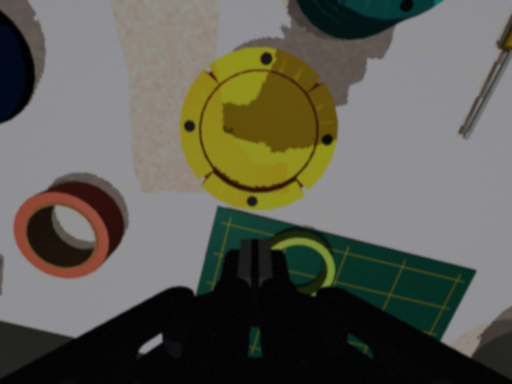

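All four marks are now visible, at (266,58), (190,126), (327,139) and (252,202). The far section, at (252,202), seems to stand proud, with red showing at its inner edge. I'll measure the heights and press whichever still stands.

```bash
cat > chk.py <<'E'
from h import *
def heights(f,pts):
    P,Q,w=pickle.load(open(f,"rb"))
    A=np.eye(4);A[:3,:3]=Q;A[:3,3]=P;T=A@w["tool_from_camera"];K=w["K"];Z=w["z_map"]
    v,u=np.mgrid[:384,:512]
    W=(np.stack([(u-K[0,2])/K[0,0]*Z,(v-K[1,2])/K[1,1]*Z,Z],-1)@T[:3,:3].T+T[:3,3])
    g=w["color"].max(2);M=[]
    for x,y in pts:
        s=(slice(y-7,y+8),slice(x-7,x+8));m=g[s]<50
        z=np.median(W[s][...,2][~m&(g[s]>80)]);M.append(ray_plane([u[s][m].mean(),v[s][m].mean()],K,T,z)[0])
    return np.array(M)
E
python3 - <<'E'
from chk import *
M=heights("w2.pkl",((266,58),(190,126),(327,139),(252,202)));print(M)
if M[3,2]>M[:3,2].mean()+.005:
    P=current_ee_pos();move_l([M[3,0],M[3,1],.2],speed=.2);press(M[3])
    move_l([M[3,0],M[3,1],.25],speed=.2)
    P=current_ee_pos();Q=current_eef_rot();w=snapshot("wrist")
    t=snapshot("side");cv2.imwrite("pics/side3.png",cv2.resize(t["color"][170:260,180:270,::-1],None,fx=5,fy=5))
    pickle.dump((P,Q,w),open("w3.pkl","wb"));cv2.imwrite("pics/w3.png",w["color"][:,:,::-1]);print(current_clock())
E
```

```text
[[0.518081   0.15926641 0.09876701]
 [0.58978008 0.10986094 0.09882864]
 [0.56707548 0.23078225 0.09860082]
 [0.6390271  0.18151121 0.10666987]]
[0.6390271  0.18151121 0.10666987] False 0.10002148245445847 11.560509112869447
15.3667
```

View pics/w3.png

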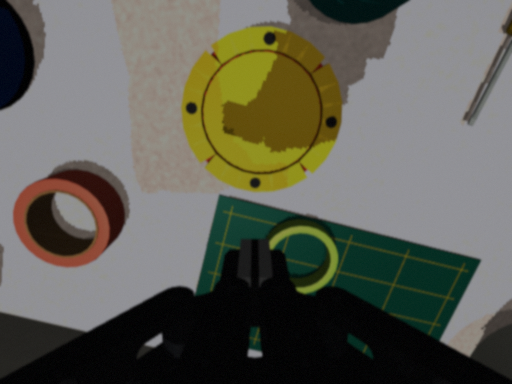

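View pics/side3.png

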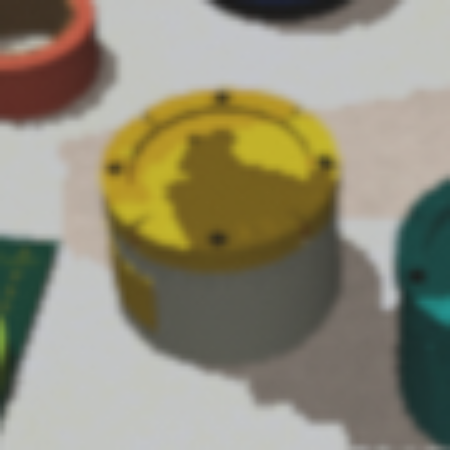

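The wrist view, with marks at (269,38), (192,108), (331,122) and (255,183), and the side view both show the lid level all round with no red band. I'll confirm the heights and hand in.

```bash
python3 - <<'E'
from chk import *
M=heights("w3.pkl",((269,38),(192,108),(331,122),(255,183)));print(M)
if np.ptp(M[:,2])<.002: print(job_done())
E
```

```text
[[0.51809382 0.15956418 0.0988952 ]
 [0.58983372 0.1100289  0.09875578]
 [0.56746995 0.23103784 0.09863851]
 [0.63921687 0.18178375 0.09870324]]
the job is handed in; nothing more can be done
None
```

All four rim sections of the white tub's yellow lid stood up at the start and are now clicked shut, with heights within 0.3 mm of each other; the tub did not measurably move, the hand is clear, and the job was handed in at about 15 s.

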